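# Unload the adapter from the test unit

## Robot

A 7-joint arm with a two-finger parallel gripper is mounted at the origin on a cart in front of the work surface, level with it; the furniture and walls round the work are solid. World frame = base frame: x ahead of the robot, y to its left, z up, the work surface at z = 0. Lengths are in m, angles in rad, forces in N, time in s.
With the tool pointing down it reaches from about 0.4 to 0.85 m from the base axis. Payload 10.4 kg.
Tool frame: the origin (TCP) lies midway between the tips of the shut fingers; the grasp point (between the pads) lies 19 mm behind it; z points along the fingers, y is the line along which they close (so a half turn about z gives the same grasp; the last joint's range is limited). The gripper opens to 87 mm and grips with 3 to 60 N. Pads are 19 mm wide; open, the fingers measure 117 mm over their backs; the gripper's body (75 mm by 190 mm) begins 51 mm behind the grasp point.
Start: joints at [1.123, 0.332, -0.065, 1.46, 0.022, 1.35, -0.088], TCP at [0.258, -0.569, 0.223] pointing down, gripper open.
Joint ranges: [-2.6, 2.6], [-0.5, 2.12], [-1.47, 1.34], [0.16, 2.42], [-1.27, 4.41], [0.06, 2.06], [-2.6, 2.6]. Speed limits (rad/s): [2.22, 2.22, 2.79, 2.79, 3.14, 3.14, 3.14].

## Interface

Orientations are given as a unit quaternion [x, y, z, w].
In Python, from bench import r gives the robot as it stands.
- The arm moves only by the tool arm_command, never from a script. Its arguments are lists of equal length, an entry for each row: "xyz": the shift along the world's x, y, z in m, a list of three; "rot": the turn, a rotation vector about the world's x, y, z in rad, a list of three. In form: {"xyz": [[tx, ty, tz], ...], "rot": [[ax, ay, az], ...]}. A call has 1 to 20 rows; each row is the pose to reach, as a shift and turn from the pose commanded when the call began; what a row does not reach only later rows make up. A row lasts 1/12 s, in which the tool goes at most 41.7 mm and 7.16 degrees, less where a joint would pass 70% of its speed; a pose out of reach is approached as far as the arm can. A call with a gripper value outside its range is refused whole. "grip" is the opening, from 0 (shut) to 1 (fully open), set as the call begins (left out, the last holds). The fingers move at their own pace and stop on an object; "squeeze" is the grip in N (left out, the last holds). Time passes only in rows, so rows that repeat a pose let the fingers close. It gives the time, the measured TCP pose, the force, the opening and the grip force at its end, in the units of the state.
- r.read_state(): the state, without advancing time (a new reading comes with each control period).
- r.camera(name): name is "scene" or "top"; returns the picture (420x560x3 uint8, red, green, blue); there is no depth.
- r.camera_model(name): a dict with "fx", "fy", "cx", "cy" (pixels), "k1" (the pictures are not rectified: a ray, as slopes to the right and down, at radius r is drawn at 1 + k1 r^2 times it, then the intrinsics apply), "T" (4x4, takes a point from camera to world coordinates). Camera axes: x right, y up, looking along -z (the intrinsics and any distortion apply to the point x, -y, -z); pixel columns grow to the right and rows downward; lengths in m; the calibration is good to about 2 mm. A picture is of the moment at which its call begins. camera_model takes no time and is no camera call.
- r.close_job(): hands the job in; it is judged then, once.
Trained networks look in the newest picture that a camera, given by its name, has taken for a name from the list of things; names that differ only in an ending like _2 or _b are one class to them, and where a whole thing is asked for, a point or a joint stands for the part that bears it (a point fixed in the world has none). Each returns a list of dicts, best first, with "conf" (0 to 1); they miss things now and then, are a little off and sometimes report something else, mostly with a low value. They report only what shows in the picture. A call takes as long as a camera call.
- r.look_for(label, camera): "at" ([x, y, z] in m, in the coordinates of the camera as it stood for that picture, good to about 4 mm: the middle of the surface that is visible of it).
- r.spot_point(label, camera): "at" ([x, y, z] in m, in the coordinates of the camera as it stood for that picture, good to about 4 mm: a listed point, or the origin of a listed thing).
The state is a dict: "time": time; "joint_positions": joint angles; "joint_vel": joint speeds; "joint_torque": joint torques, N m; "ee_pos": TCP position; "eef_rot": TCP orientation; "ft_force": force on the tool from outside, world axes, zero at the start; "torque": the same for the moment, N m; "width": finger opening in m; "grip_force": force on a finger pad.
Only numpy, scipy, OpenCV 4.12 (cv2) and the standard library are available. Lean on these libraries where they do the work, as an engineer would, in place of code of your own. Each camera call takes 0.05 s, during which the arm holds its last target. There are 200 camera calls.

## Task

Take the tested adapter out of the test unit: first raise the lever of the contact head fully, so that the tray does not move under lowered contacts, then pull the tray out to its stop with the adapter riding in it. Lift the adapter out and lay it flat, the same way up, in the middle of the dark mat without dropping it; leave the lever up and the tray out, and do not disturb the housing, the bottle and the jar that stand nearby.

Things in the scene. Friction and masses are not known exactly. Their poses are not given: they have to be found in the camera images.
- tester: Test unit: grey metal case 204 x 194 mm, aluminium roof 87 mm high, fixed. Origin: centre of its underside; x to its rear, y to its left, z up. Its front face (x = -100 mm) is a slot filled by the tray. On the roof the black contact head stands on two rods (x from -52 to +65 mm, y from -50 to +54 mm, up to 153 mm high); it goes up with the lever.
- lever (a joint): Angle of the steel lever on the left of the contact head (rad): 0 = lowered, pointing forward and 15 deg above level; 1.25 = fully raised, almost upright (its stop). It turns about a level axis along the tester's y axis through point lever_pivot; moves at about 2 N at its grip and stays where it is left. Starts near the lowered end.
- lever_pivot (a point): Pivot of the lever, 80 mm from the lever's grip. Axes as the tester.
- lever_grip (a point): Centre of the black round grip at the lever's end, a cylinder 18 mm in diameter and 34 mm long, lying along the tester's y axis; its flat ends are free to both sides, so it can be pinched end to end from above and turns between the fingers. The steel arm, 9 mm wide, meets its middle.
- tray (a joint): How far the tray is pulled out (m): about 0 = in, 0.130 = at its stop. It slides toward the front of the test unit, along the tester's -x axis. About 2 N moves it; it stays where it is left. Starts almost fully in.
- tray_handle (a point): Middle of the tray's bar handle: a round steel bar 12 mm in diameter, 78 mm straight, along the tester's y axis, 58 mm above the bench, its axis 45 mm in front of the tray's front panel (panel top 75 mm above the bench). Free from above, below and in front. Moves with the tray.
- tray_bed (a point): Point on the tray's floor (20 mm above the bench) where the adapter lies, 66 mm behind the front panel's inner face. The tray is 142 mm wide inside; side walls rise 14 mm above the floor, a rib 67 mm farther back 8 mm. With the tray at its stop this point is 65 mm in front of the case, clear from above.
- adapter: The tested adapter: flat grey metal box with a black connector at one end, 90 x 56 mm and 19 mm high, under 0.1 kg, loose in the tray. Origin: centre of its underside; y is its long axis, x across it, z up. Its long axis lies roughly along the tray's travel; grasp it across its 56 mm, near its middle (the solid body reaches 16 mm up, from y = -39 to +33 mm).
- mat: Dark rubber mat, 180 (x) x 200 (y) mm and 4 mm thick, fixed flat on the bench to the left or right of the test unit. Origin: centre of its underside.
- housing: Bystander: open yellow sensor housing, about 95 x 124 x 50 mm, loose on the bench on the other side from the mat. Origin: centre of its underside.
- flux_bottle: Bystander: small amber bottle with black cap, 35 mm across and 85 mm tall, standing to one side of the test unit. Origin: centre of its underside.
- screw_jar: Bystander: white jar with lid, 46 mm across and 50 mm tall, standing to the other side of the test unit. Origin: centre of its underside.

How it is judged:
By the outcome, as a careful person would: the job done as asked, in the order asked, and still so for the second after the job is handed in, with the robot touching nothing.
It also fails if it takes over 72 s, if anything falls off the work surface, if the arm or the gripper's body presses on something with over 40 N, if the wrist force passes 120 N, or if a joint passes its speed limit or range.

## Working session

There is one attempt and no reset: what is moved stays moved. The work goes in short steps, Python scripts to look and compute and a tool call to move; the robot and the scene stay as the last step left them, time stands still between calls to the robot, and variables do not carry over. Pictures are saved under pics/ and viewed, at most 10 in all, crops included, and the job is handed in when it is done.

Besides the shell and the picture viewer there is one more tool, called after "Request:" by a JSON object that holds its "op" and its "data", one argument or row to a line. arm_command: Moves the arm, as the interface text tells. Its arguments: {"type":"object","properties":{"xyz":{"type":"array"},"rot":{"type":"array"},"grip":{"type":"number"},"squeeze":{"type":"number"}},"required":["xyz","rot"]}

```bash
mkdir -p pics
cat > h.py <<'E'
import numpy as np, cv2
from bench import r
def W(cam,p):
    T=np.array(r.camera_model(cam)["T"]); return (T@np.r_[p,1])[:3]
def snap(cam,name):
    im=r.camera(cam); cv2.imwrite("pics/"+name,im[:,:,::-1].copy()); return im
def pix(cam,p):
    m=r.camera_model(cam); q=np.linalg.inv(np.array(m["T"]))@np.r_[p,1]
    a=np.array([q[0],-q[1]])/-q[2]; a=a*(1+m["k1"]*(a@a)); return a*[m["fx"],m["fy"]]+[m["cx"],m["cy"]]
def find(l,cam,f="spot_point"):
    for d in getattr(r,f)(l,cam)[:2]:
        w=W(cam,d["at"]); print(cam,l,f[0],round(d["conf"],2),w.round(3),pix(cam,w).round())
E
python3 - <<'E'
from h import *
s=r.read_state(); print(s["ee_pos"],s["eef_rot"],s["width"])
for c in("scene","top"):
    snap(c,c+"0.png"); print(np.array(r.camera_model(c)["T"]).round(2))
    for l in "tester lever_pivot lever_grip tray_handle tray_bed adapter mat housing flux_bottle screw_jar".split(): find(l,c)
E
```

```text
[ 0.25740393 -0.5691305   0.22173962] [ 9.77528717e-01  2.10801129e-01 -1.91431558e-04 -6.74151066e-04] 0.08672600405402545
[[ 0.82  0.41 -0.41  0.05]
 [-0.58  0.55 -0.6  -0.83]
 [-0.02  0.73  0.69  1.09]
 [ 0.    0.    0.    1.  ]]
scene tester s 0.85 [ 0.729  0.033 -0.001] [306. 226.]
scene lever_pivot s 0.7 [0.663 0.081 0.123] [276. 193.]
scene lever_grip s 0.7 [0.593 0.067 0.157] [257. 197.]
scene lever_grip s 0.37 [ 0.731  0.03  -0.004] [308. 227.]
scene tray_handle s 0.65 [ 0.578 -0.003  0.057] [269. 242.]
scene tray_bed s 0.96 [0.695 0.021 0.02 ] [299. 228.]
scene adapter s 0.42 [0.692 0.028 0.017] [297. 228.]
scene mat s 0.91 [ 0.504 -0.357 -0.006] [331. 366.]
scene mat s 0.68 [ 0.721  0.254 -0.001] [260. 186.]
scene housing s 0.9 [0.474 0.347 0.001] [175. 201.]
scene flux_bottle s 0.67 [ 0.721  0.253 -0.003] [261. 186.]
scene screw_jar s 0.84 [ 0.734 -0.257 -0.002] [377. 290.]
[[ 0.03  1.   -0.07  0.54]
 [-1.    0.03  0.   -0.01]
 [ 0.01  0.07  1.    1.29]
 [ 0.    0.    0.    1.  ]]
top tester s 0.81 [ 0.732  0.03  -0.001] [263. 177.]
top tester s 0.48 [ 0.498 -0.354 -0.001] [400. 266.]
top lever_pivot s 0.73 [0.662 0.079 0.124] [241. 197.]
top lever_grip s 0.77 [0.592 0.068 0.16 ] [243. 224.]
top tray_bed s 0.39 [ 0.574 -0.001  0.064] [272. 234.]
top tray_bed s 0.24 [ 0.5   -0.355 -0.001] [400. 265.]
top mat s 0.67 [ 0.498 -0.351 -0.001] [399. 266.]
top housing s 0.71 [ 0.473  0.347 -0.003] [145. 267.]
top flux_bottle s 0.57 [ 0.721  0.25  -0.   ] [183. 179.]
top screw_jar s 0.72 [ 0.735 -0.259  0.002] [367. 179.]
```

View pics/scene0.png

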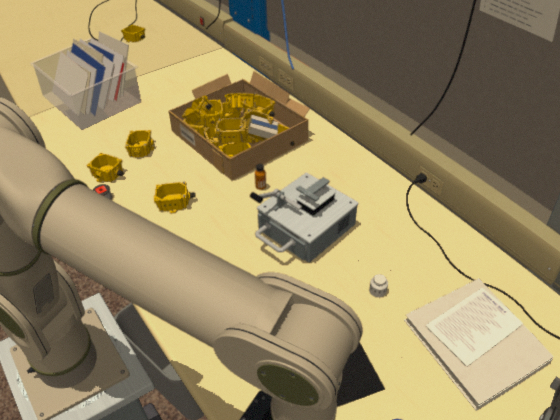

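View pics/top0.png

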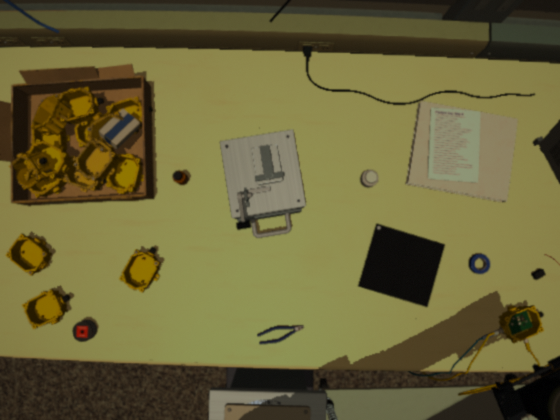

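The top picture shows the tester at (263,177), its handle at (272,230), the lever grip at (243,225), the mat at (400,265) to the right and the jar at (370,178). In the scene picture the bottle is at (261,178) and the housing at (172,197). The network points agree with these. Tester yaw is about 0.20 rad, so I'll go above the lever grip.

Request:
{"op": "arm_command", "data": {
  "xyz": [
    [0.02,0.038,0.018],
    [0.04,0.076,0.018],
    [0.06,0.114,0.018],
    [0.08,0.152,0.018],
    [0.1,0.19,0.018],
    [0.12,0.228,0.018],
    [0.14,0.266,0.018],
    [0.16,0.304,0.018],
    [0.18,0.342,0.018],
    [0.2,0.38,0.018],
    [0.22,0.418,0.018],
    [0.24,0.456,0.018],
    [0.26,0.494,0.018],
    [0.28,0.532,0.018],
    [0.3,0.57,0.018],
    [0.315,0.6,0.018],
    [0.327,0.62,0.018],
    [0.335,0.636,0.018],
    [0.335,0.636,0.018],
    [0.335,0.636,0.018]
  ],
  "rot": [
    [0,0,-0.02],
    [0,0,-0.04],
    [0,0,-0.06],
    [0,0,-0.08],
    [0,0,-0.1],
    [0,0,-0.12],
    [0,0,-0.14],
    [0,0,-0.16],
    [0,0,-0.18],
    [0,0,-0.2],
    [0,0,-0.21],
    [0,0,-0.225],
    [0,0,-0.225],
    [0,0,-0.225],
    [0,0,-0.225],
    [0,0,-0.225],
    [0,0,-0.225],
    [0,0,-0.225],
    [0,0,-0.225],
    [0,0,-0.225]
  ],
  "grip": 0.68,
  "squeeze": 10
}}

```text
time: 2.77
ee_pos: [0.5926, 0.0677, 0.2402]
eef_rot: [0.995, 0.101, -0.0, -0.0]
ft_force: [0.0, -0.4, -0.7]
width: 0.0594
grip_force: 0.0
```

Run:
```python
from h import *
s=r.read_state(); print(s["time"],s["ee_pos"],s["eef_rot"],s["width"],s["ft_force"])
for c in("scene","top"):
    im=snap(c,c+"1.png")
    for l in "lever_pivot lever_grip tray_handle tester mat".split(): find(l,c)
im=r.camera("scene"); cv2.imwrite("pics/c1.png",cv2.resize(im[120:300,180:420,::-1],None,fx=3,fy=3))
```

```text
2.7667 [0.5926231  0.06768119 0.24022772] [ 9.94902768e-01  1.00838238e-01 -2.85942209e-04 -2.24240672e-04] 0.059351873987536746 [ 0.03019785 -0.36180468 -0.71115136]
scene lever_pivot s 0.57 [0.665 0.082 0.121] [277. 193.]
scene lever_grip s 0.68 [0.691 0.028 0.016] [296. 228.]
scene lever_grip s 0.49 [0.591 0.068 0.157] [256. 197.]
scene tray_handle s 0.61 [ 0.577 -0.001  0.06 ] [268. 241.]
scene tester s 0.61 [ 0.729  0.032 -0.005] [306. 227.]
scene mat s 0.76 [ 0.503 -0.357 -0.003] [330. 366.]
top tray_handle s 0.71 [ 0.577 -0.003  0.06 ] [273. 233.]
top tester s 0.81 [0.731 0.028 0.   ] [263. 177.]
top tester s 0.36 [ 0.732 -0.26   0.003] [368. 180.]
top mat s 0.93 [ 0.498 -0.353 -0.003] [399. 266.]
```

View pics/c1.png

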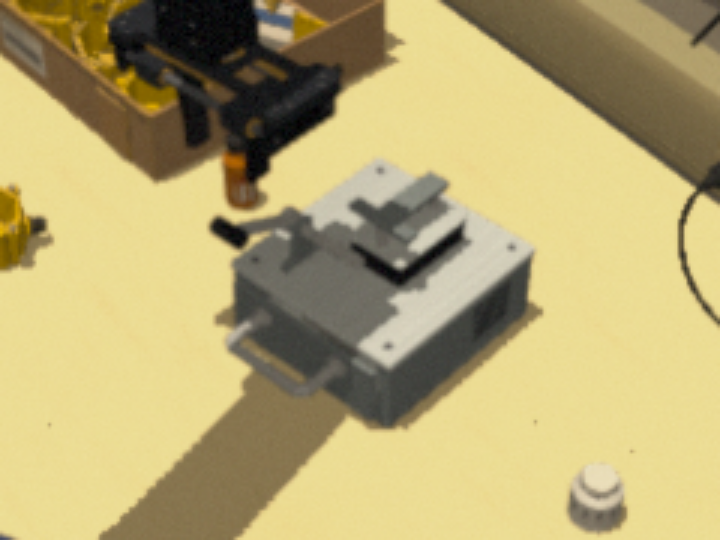

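The open fingers sit above the grip, which is at crop (229,233), i.e. full-frame (256,198). That matches the estimate, so I'll descend and pinch.

Request:
{"op": "arm_command", "data": {
  "xyz": [
    [0,0,-0.02],
    [0,0,-0.04],
    [0,0,-0.06],
    [0,0,-0.075],
    [0,0,-0.085],
    [0,0,-0.095],
    [0,0,-0.1],
    [0,0,-0.1],
    [0,0,-0.1]
  ],
  "rot": [
    [0,0,0],
    [0,0,0],
    [0,0,0],
    [0,0,0],
    [0,0,0],
    [0,0,0],
    [0,0,0],
    [0,0,0],
    [0,0,0]
  ]
}}

```text
time: 4.17
ee_pos: [0.5929, 0.0666, 0.141]
eef_rot: [0.995, 0.1, 0.0, -0.0]
ft_force: [0.5, 0.2, 0.5]
width: 0.0589
grip_force: 0.0
```

Request:
{"op": "arm_command", "data": {
  "xyz": [
    [0,0,0],
    [0,0,0],
    [0,0,0],
    [0,0,0],
    [0,0,0],
    [0,0,0],
    [0,0,0],
    [0,0,0]
  ],
  "rot": [
    [0,0,0],
    [0,0,0],
    [0,0,0],
    [0,0,0],
    [0,0,0],
    [0,0,0],
    [0,0,0],
    [0,0,0]
  ],
  "grip": 0.3,
  "squeeze": 12
}}

```text
time: 4.83
ee_pos: [0.5922, 0.0694, 0.1409]
eef_rot: [0.995, 0.101, 0.0, -0.001]
ft_force: [-2.5, 7.3, 1.3]
width: 0.0336
grip_force: 12.0
```

Request:
{"op": "arm_command", "data": {
  "xyz": [
    [0.002,0.003,0.0035],
    [0.004,0.004,0.007],
    [0.009,0.005,0.014],
    [0.014,0.006,0.0205],
    [0.02,0.007,0.026],
    [0.027,0.0085,0.031],
    [0.0335,0.01,0.0355],
    [0.041,0.0115,0.039],
    [0.049,0.013,0.042],
    [0.057,0.0145,0.0435],
    [0.062,0.0155,0.0445],
    [0.066,0.0165,0.045],
    [0.066,0.0165,0.045]
  ],
  "rot": [
    [0,0,0],
    [0,0,0],
    [0,0,0],
    [0,0,0],
    [0,0,0],
    [0,0,0],
    [0,0,0],
    [0,0,0],
    [0,0,0],
    [0,0,0],
    [0,0,0],
    [0,0,0],
    [0,0,0]
  ]
}}

```text
time: 5.92
ee_pos: [0.6602, 0.0829, 0.1866]
eef_rot: [0.995, 0.099, 0.001, 0.0]
ft_force: [-0.2, -1.3, 5.7]
width: 0.0339
grip_force: 12.0
```

Run:
```python
from h import *
for c in("scene","top"):
    im=snap(c,c+"2.png")
    for l in "lever_pivot lever_grip tray_handle".split(): find(l,c)
```

```text
scene lever_pivot s 0.68 [0.663 0.08  0.12 ] [277. 194.]
scene lever_pivot s 0.24 [ 0.576 -0.001  0.056] [268. 242.]
scene lever_grip s 0.66 [0.653 0.08  0.205] [273. 171.]
scene tray_handle s 0.89 [ 0.58  -0.001  0.058] [269. 241.]
top tray_handle s 0.89 [ 0.575 -0.     0.063] [272. 234.]
```

Request:
{"op": "arm_command", "data": {
  "xyz": [
    [0.003,0.0005,0],
    [0.006,0.001,0],
    [0.006,0.001,0],
    [0.006,0.001,0]
  ],
  "rot": [
    [0,0,0],
    [0,0,0],
    [0,0,0],
    [0,0,0]
  ]
}}

```text
time: 6.65
ee_pos: [0.6652, 0.0839, 0.1865]
eef_rot: [0.995, 0.1, 0.001, 0.0]
ft_force: [-3.2, -1.5, 7.0]
width: 0.0335
grip_force: 12.0
```

Request:
{"op": "arm_command", "data": {
  "xyz": [
    [0.003,0.0005,0],
    [0.006,0.001,0],
    [0.006,0.001,0],
    [0.006,0.001,0]
  ],
  "rot": [
    [0,0,0],
    [0,0,0],
    [0,0,0],
    [0,0,0]
  ]
}}

```text
time: 6.98
ee_pos: [0.6693, 0.0847, 0.1856]
eef_rot: [0.995, 0.1, -0.002, 0.0]
ft_force: [-10.5, -2.5, 6.9]
width: 0.0338
grip_force: 12.0
```

Run:
```python
from h import *
im=snap("scene","scene3.png")
for l in "lever_pivot lever_grip".split(): find(l,"scene")
```

```text
scene lever_pivot s 0.77 [0.664 0.08  0.119] [277. 194.]
scene lever_pivot s 0.68 [ 0.472  0.345 -0.001] [175. 202.]
scene lever_grip s 0.54 [0.656 0.082 0.204] [273. 170.]
```

Resistance rose to 10 N, so the lever is at its stop. I'll release it, rise and look.

Request:
{"op": "arm_command", "data": {
  "xyz": [
    [0,0,0],
    [0,0,0],
    [0,0,0],
    [0,0,0],
    [0,0,0.01],
    [0,0,0.03],
    [0,0,0.06],
    [0,0,0.08],
    [0,0,0.08],
    [-0.04,-0.04,0.08],
    [-0.08,-0.08,0.08],
    [-0.11,-0.11,0.08],
    [-0.13,-0.14,0.08],
    [-0.13,-0.14,0.08]
  ],
  "rot": [
    [0,0,0],
    [0,0,0],
    [0,0,0],
    [0,0,0],
    [0,0,0],
    [0,0,0],
    [0,0,0],
    [0,0,0],
    [0,0,0],
    [0,0,0],
    [0,0,0],
    [0,0,0],
    [0,0,0],
    [0,0,0]
  ],
  "grip": 0.6
}}

```text
time: 8.3
ee_pos: [0.5383, -0.0586, 0.2661]
eef_rot: [0.995, 0.098, 0.0, 0.001]
ft_force: [0.4, -0.3, 0.2]
width: 0.0521
grip_force: 0.0
```

Run:
```python
from h import *
for c in("scene","top"):
    im=snap(c,c+"4.png")
    for l in "lever_pivot lever_grip tray_handle".split(): find(l,c)
im=r.camera("scene"); cv2.imwrite("pics/c4.png",cv2.resize(im[120:300,180:420,::-1],None,fx=3,fy=3))
```

```text
scene lever_pivot s 0.83 [0.664 0.08  0.122] [277. 193.]
scene lever_grip s 0.55 [0.659 0.083 0.203] [274. 170.]
scene tray_handle s 0.79 [0.579 0.    0.057] [268. 241.]
top lever_pivot s 0.57 [0.66  0.077 0.123] [242. 198.]
top lever_grip s 0.54 [0.659 0.081 0.205] [237. 194.]
top tray_handle s 0.8 [0.577 0.    0.059] [272. 233.]
top tray_handle s 0.44 [ 0.735 -0.258  0.   ] [367. 179.]
```

View pics/c4.png

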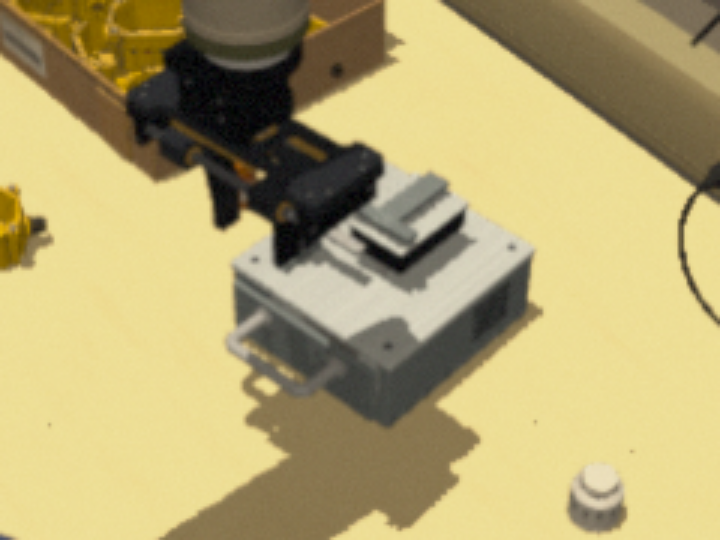

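The lever stands upright and its grip is level with the pivot. The handle bar, at crop (270,360), is free. I'll hook the shut fingers behind the bar.

Request:
{"op": "arm_command", "data": {
  "xyz": [
    [0.02,0.02,0],
    [0.04,0.04,0],
    [0.064,0.0625,0],
    [0.064,0.0625,0],
    [0.064,0.0625,-0.03],
    [0.064,0.0625,-0.06],
    [0.064,0.0625,-0.09],
    [0.064,0.0625,-0.12],
    [0.064,0.0625,-0.145],
    [0.064,0.0625,-0.165],
    [0.064,0.0625,-0.185],
    [0.064,0.0625,-0.2],
    [0.064,0.0625,-0.215],
    [0.064,0.0625,-0.226],
    [0.064,0.0625,-0.226],
    [0.064,0.0625,-0.226]
  ],
  "rot": [
    [0,0,0],
    [0,0,0],
    [0,0,0],
    [0,0,0],
    [0,0,0],
    [0,0,0],
    [0,0,0],
    [0,0,0],
    [0,0,0],
    [0,0,0],
    [0,0,0],
    [0,0,0],
    [0,0,0],
    [0,0,0],
    [0,0,0],
    [0,0,0]
  ],
  "grip": 0
}}

```text
time: 10.08
ee_pos: [0.6045, 0.008, 0.0393]
eef_rot: [0.995, 0.1, -0.0, -0.0]
ft_force: [-0.0, 0.2, 0.5]
width: 0.0001
grip_force: 0.0
```

Request:
{"op": "arm_command", "data": {
  "xyz": [
    [-0.003,-0.0006,0],
    [-0.007,-0.0014,0],
    [-0.012,-0.0024,0],
    [-0.018,-0.0036,0],
    [-0.025,-0.005,0],
    [-0.032,-0.0065,0],
    [-0.039,-0.008,0],
    [-0.046,-0.0095,0],
    [-0.053,-0.011,0],
    [-0.06,-0.012,0],
    [-0.067,-0.0135,0],
    [-0.074,-0.015,0],
    [-0.081,-0.0165,0],
    [-0.088,-0.018,0],
    [-0.095,-0.0195,0],
    [-0.102,-0.0205,0],
    [-0.108,-0.022,0],
    [-0.113,-0.023,0],
    [-0.116,-0.0235,0],
    [-0.118,-0.024,0]
  ],
  "rot": [
    [0,0,0],
    [0,0,0],
    [0,0,0],
    [0,0,0],
    [0,0,0],
    [0,0,0],
    [0,0,0],
    [0,0,0],
    [0,0,0],
    [0,0,0],
    [0,0,0],
    [0,0,0],
    [0,0,0],
    [0,0,0],
    [0,0,0],
    [0,0,0],
    [0,0,0],
    [0,0,0],
    [0,0,0],
    [0,0,0]
  ]
}}

```text
time: 11.75
ee_pos: [0.4861, -0.0166, 0.0395]
eef_rot: [0.995, 0.1, -0.0, 0.0]
ft_force: [2.0, 1.7, -0.1]
width: 0.0005
grip_force: 0.8
```

Request:
{"op": "arm_command", "data": {
  "xyz": [
    [-0.004,-0.0008,0],
    [-0.008,-0.0016,0],
    [-0.012,-0.0024,0],
    [-0.015,-0.003,0],
    [-0.018,-0.0036,0],
    [-0.02,-0.004,0],
    [-0.02,-0.004,0]
  ],
  "rot": [
    [0,0,0],
    [0,0,0],
    [0,0,0],
    [0,0,0],
    [0,0,0],
    [0,0,0],
    [0,0,0]
  ]
}}

```text
time: 12.33
ee_pos: [0.4684, -0.0201, 0.0401]
eef_rot: [0.995, 0.1, 0.002, -0.0]
ft_force: [9.5, 1.9, -7.1]
width: 0.0004
grip_force: 5.1
```

Run:
```python
from h import *
for c in("scene","top"):
    im=snap(c,c+"5.png")
    for l in "lever_grip tray_handle tray_bed adapter".split(): find(l,c)
```

```text
scene lever_grip s 0.75 [0.659 0.083 0.203] [274. 170.]
scene tray_handle s 0.75 [ 0.453 -0.025  0.056] [233. 269.]
scene tray_handle s 0.7 [0.66  0.082 0.203] [274. 170.]
scene tray_bed s 0.55 [ 0.568 -0.006  0.016] [267. 255.]
scene tray_bed s 0.2 [ 0.736 -0.257 -0.002] [377. 290.]
scene adapter s 0.59 [0.57  0.003 0.015] [265. 253.]
scene adapter s 0.46 [0.666 0.081 0.123] [277. 193.]
top lever_grip s 0.48 [0.653 0.08  0.208] [238. 197.]
top tray_bed s 0.56 [ 0.57  -0.006  0.019] [274. 236.]
top adapter s 0.74 [0.568 0.001 0.022] [271. 236.]
top adapter s 0.31 [0.472 0.346 0.002] [144. 268.]
```

The tray is at its stop: 9.5 N of resistance and about 128 mm of travel. I'll back off the bar, rise, move aside and look at the adapter.

Request:
{"op": "arm_command", "data": {
  "xyz": [
    [0.004,0.001,0],
    [0.009,0.002,0],
    [0.009,0.002,0],
    [0.009,0.002,0.03],
    [0.009,0.002,0.06],
    [0.009,0.002,0.09],
    [0.009,0.002,0.12],
    [0.009,0.002,0.16],
    [0.009,0.002,0.19],
    [0.009,-0.03,0.21],
    [0.009,-0.07,0.21],
    [0.009,-0.11,0.21],
    [0.009,-0.14,0.21],
    [0.009,-0.15,0.21],
    [0.009,-0.15,0.21]
  ],
  "rot": [
    [0,0,0],
    [0,0,0],
    [0,0,0],
    [0,0,0],
    [0,0,0],
    [0,0,0],
    [0,0,0],
    [0,0,0],
    [0,0,0],
    [0,0,0],
    [0,0,0],
    [0,0,0],
    [0,0,0],
    [0,0,0],
    [0,0,0]
  ],
  "grip": 1
}}

```text
time: 14.08
ee_pos: [0.4746, -0.1735, 0.2489]
eef_rot: [0.995, 0.097, -0.001, -0.0]
ft_force: [0.9, 0.2, -0.4]
width: 0.0854
grip_force: 0.0
```

Run:
```python
from h import *
print(r.read_state()["ee_pos"])
for c in("scene","top"):
    im=snap(c,c+"6.png")
    for l in "lever_grip tray_handle tray_bed adapter".split(): find(l,c)
    find("adapter",c,"look_for")
    x,y=map(int,pix(c,[.569,0,.03])); k=im[max(y-50,0):y+50,x-65:x+65,::-1]; cv2.imwrite("pics/c6%s.png"%c,cv2.resize(k,None,fx=5,fy=5)); print(x,y)
```

```text
[ 0.47464063 -0.17347979  0.24893903]
scene tray_handle s 0.63 [ 0.455 -0.027  0.054] [234. 270.]
scene tray_bed s 0.89 [ 0.566 -0.006  0.014] [266. 256.]
scene adapter s 0.73 [0.567 0.005 0.018] [264. 252.]
scene adapter l 0.73 [0.563 0.003 0.03 ] [263. 250.]
265 249
top lever_grip s 0.66 [0.66  0.08  0.207] [238. 194.]
top tray_handle s 0.87 [ 0.451 -0.027  0.06 ] [281. 282.]
top tray_handle s 0.26 [0.729 0.033 0.002] [262. 178.]
top tray_bed s 0.87 [ 0.569 -0.004  0.018] [273. 236.]
top adapter s 0.7 [0.566 0.002 0.022] [271. 237.]
top adapter s 0.4 [ 0.736 -0.261  0.004] [368. 178.]
top adapter l 0.84 [0.565 0.004 0.036] [270. 237.]
271 236
```

View pics/c6top.png

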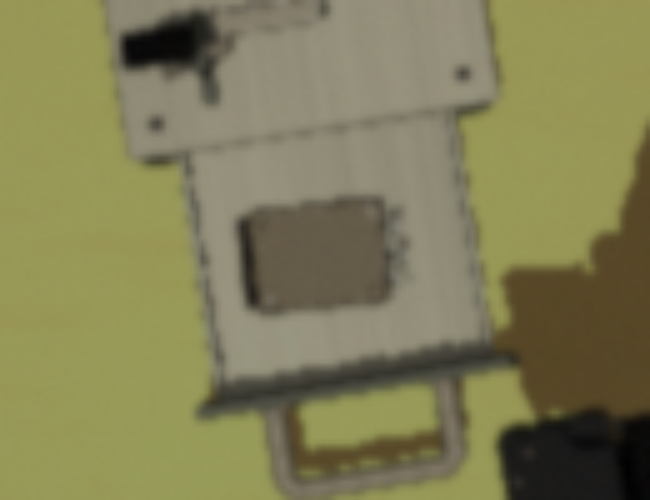

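View pics/c6scene.png

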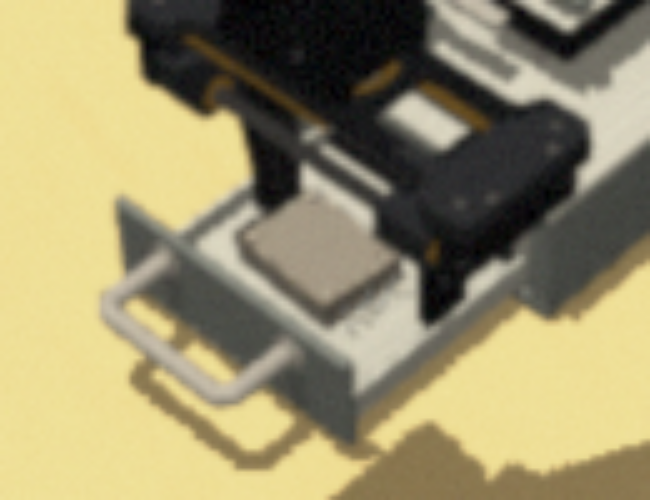

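The tray is out with the adapter in it, at about (271,236) in the top frame. Its grey top seems wider across the tray than along it, so I'll unproject the corners before choosing the grasp axis.

```bash
cat >> h.py <<'E'
def unp(cam,uv,z):
    m=r.camera_model(cam); K=np.array([[m["fx"],0,m["cx"]],[0,m["fy"],m["cy"]],[0,0,1.]])
    a=cv2.undistortPoints(np.array([[uv]],float),K,np.array([m["k1"],0,0,0,0]))[0,0]
    T=np.array(m["T"]); d=T[:3,:3]@[a[0],-a[1],-1]; o=T[:3,3]; return o+d*(z-o[2])/d[2]
E
python3 - <<'E'
from h import *
for c,o,P in(("top",(271-65,236-50),[(240,215),(385,200),(392,298),(255,312)]),("scene",(200,199),[(240,240),(320,195),(400,260),(322,308)])):
    Q=np.array([unp(c,(np.array(p)/5+o-.4),.037) for p in P]); print(c,Q.round(3).tolist(),Q.mean(0).round(3))
    for i in range(4):
        d=Q[(i+1)%4]-Q[i]; print(np.linalg.norm(d).round(3),np.degrees(np.arctan2(d[1],d[0])).round(1))
# larger crop, raw
im=cv2.imread("pics/top6.png")[205:270,235:315]; cv2.imwrite("pics/d6.png",cv2.resize(im,None,fx=9,fy=9,interpolation=cv2.INTER_CUBIC))
E
```

```text
top [[0.587, 0.049, 0.037], [0.597, -0.028, 0.037], [0.545, -0.033, 0.037], [0.536, 0.039, 0.037]] [0.567 0.007 0.037]
0.078 -82.4
0.052 -174.3
0.073 97.5
0.052 10.6
scene [[0.534, 0.032, 0.037], [0.587, 0.035, 0.037], [0.594, -0.029, 0.037], [0.542, -0.033, 0.037]] [0.564 0.001 0.037]
0.053 2.6
0.064 -83.3
0.052 -176.0
0.066 97.3
```

View pics/d6.png

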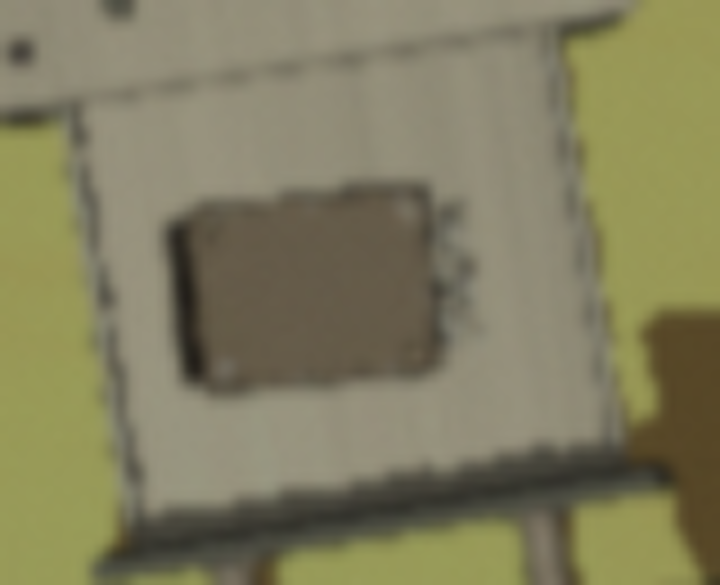

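The adapter lies crosswise: its long axis is at about 97° in the world, not along the tray's travel. Its connector pins are on the right, at crop (460,270). To grasp across the 56 mm, tool y has to point at about 6.5° in the world. First I'll check the wrist range.

Run:
```python
from h import *
s=r.read_state();print(np.round(s["joint_positions"],2),s["ee_pos"],s["eef_rot"],s["time"])
```

```text
[ 0.68  0.08 -0.45  1.71  0.04  1.36 -1.14] [ 0.47562883 -0.17025328  0.24961956] [9.94997252e-01 9.99022614e-02 1.61527903e-05 7.63752938e-05] 14.6833
```

Request:
{"op": "arm_command", "data": {
  "xyz": [
    [0.006,0.01,0],
    [0.012,0.02,0],
    [0.018,0.035,0],
    [0.025,0.05,0],
    [0.032,0.065,0],
    [0.04,0.08,0],
    [0.048,0.095,0],
    [0.057,0.11,0],
    [0.066,0.125,0],
    [0.074,0.14,0],
    [0.08,0.152,0],
    [0.086,0.162,0],
    [0.09,0.17,0],
    [0.0915,0.1735,0],
    [0.0915,0.1735,0],
    [0.0915,0.1735,-0.03],
    [0.0915,0.1735,-0.06],
    [0.0915,0.1735,-0.08],
    [0.0915,0.1735,-0.08]
  ],
  "rot": [
    [0,0,0.12],
    [0,0,0.24],
    [0,0,0.36],
    [0,0,0.48],
    [0,0,0.6],
    [0,0,0.72],
    [0,0,0.84],
    [0,0,0.96],
    [0,0,1.08],
    [0,0,1.2],
    [0,0,1.3],
    [0,0,1.38],
    [0,0,1.44],
    [0,0,1.484],
    [0,0,1.484],
    [0,0,1.484],
    [0,0,1.484],
    [0,0,1.484],
    [0,0,1.484]
  ],
  "grip": 0.82,
  "squeeze": 15
}}

```text
time: 16.27
ee_pos: [0.5646, 0.0021, 0.1654]
eef_rot: [0.667, 0.745, -0.002, -0.002]
ft_force: [-0.7, 0.0, -0.5]
width: 0.0714
grip_force: 0.0
```

Run:
```python
from h import *
s=r.read_state();print(np.round(s["joint_positions"],2),s["ee_pos"],s["eef_rot"],s["width"])
im=snap("scene","scene7.png"); cv2.imwrite("pics/c7.png",cv2.resize(im[160:300,180:360,::-1],None,fx=4,fy=4))
```

```text
[ 0.49  0.32 -0.68  1.67  0.21  1.24 -0.13] [0.56464165 0.00208927 0.16541681] [ 0.66687965  0.74515861 -0.00213832 -0.0023661 ] 0.07135743676069094
```

View pics/c7.png

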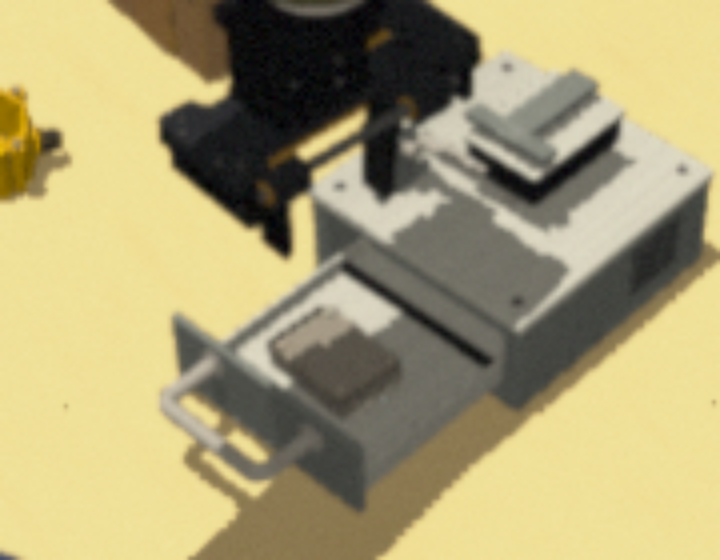

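The fingers straddle the adapter fore and aft (it is at crop (335,355)), with the lever and head clear. I'll descend slowly.

Request:
{"op": "arm_command", "data": {
  "xyz": [
    [0.001,0,-0.02],
    [0.001,0,-0.04],
    [0.001,0,-0.06],
    [0.001,0,-0.08],
    [0.001,0,-0.095],
    [0.001,0,-0.11],
    [0.001,0,-0.12],
    [0.001,0,-0.128],
    [0.001,0,-0.134],
    [0.001,0,-0.138],
    [0.001,0,-0.138],
    [0.001,0,-0.138]
  ],
  "rot": [
    [0,0,0],
    [0,0,0],
    [0,0,0],
    [0,0,0],
    [0,0,0],
    [0,0,0],
    [0,0,0],
    [0,0,0],
    [0,0,0],
    [0,0,0],
    [0,0,0],
    [0,0,0]
  ]
}}

```text
time: 17.32
ee_pos: [0.5684, 0.0031, 0.0321]
eef_rot: [0.666, 0.746, 0.0, 0.0]
ft_force: [0.8, -0.4, -0.3]
width: 0.072
grip_force: 0.0
```

Request:
{"op": "arm_command", "data": {
  "xyz": [
    [0,0,0],
    [0,0,0],
    [0,0,0],
    [0,0,0],
    [0,0,0],
    [0,0,0],
    [0,0,0],
    [0,0,0]
  ],
  "rot": [
    [0,0,0],
    [0,0,0],
    [0,0,0],
    [0,0,0],
    [0,0,0],
    [0,0,0],
    [0,0,0],
    [0,0,0]
  ],
  "grip": 0.5,
  "squeeze": 15
}}

```text
time: 17.98
ee_pos: [0.5683, 0.003, 0.0319]
eef_rot: [0.666, 0.746, 0.0, 0.0]
ft_force: [-0.5, 0.1, 4.5]
width: 0.0557
grip_force: 15.0
```

The width matches, at 56 mm, but the bite is shallow. I'll reopen and go 6 mm lower, which still leaves about 9 mm above the roof.

Request:
{"op": "arm_command", "data": {
  "xyz": [
    [0,0,0],
    [0,0,0],
    [0,0,0],
    [0,0,-0.002],
    [0,0,-0.004],
    [0,0,-0.006],
    [0,0,-0.006],
    [0,0,-0.006]
  ],
  "rot": [
    [0,0,0],
    [0,0,0],
    [0,0,0],
    [0,0,0],
    [0,0,0],
    [0,0,0],
    [0,0,0],
    [0,0,0]
  ],
  "grip": 0.78
}}

```text
time: 18.65
ee_pos: [0.5679, 0.0031, 0.0253]
eef_rot: [0.666, 0.746, -0.0, -0.0]
ft_force: [-0.0, -0.2, -0.2]
width: 0.068
grip_force: 0.0
```

Request:
{"op": "arm_command", "data": {
  "xyz": [
    [0,0,0],
    [0,0,0],
    [0,0,0],
    [0,0,0],
    [0,0,0],
    [0,0,0],
    [0,0,0],
    [0,0,0]
  ],
  "rot": [
    [0,0,0],
    [0,0,0],
    [0,0,0],
    [0,0,0],
    [0,0,0],
    [0,0,0],
    [0,0,0],
    [0,0,0]
  ],
  "grip": 0.5,
  "squeeze": 20
}}

```text
time: 19.32
ee_pos: [0.5682, 0.003, 0.0257]
eef_rot: [0.666, 0.746, 0.0, 0.0]
ft_force: [0.0, 0.2, 1.0]
width: 0.0558
grip_force: 20.0
```

Lift slowly, straight up.

Request:
{"op": "arm_command", "data": {
  "xyz": [
    [0,0,0.002],
    [0,0,0.006],
    [0,0,0.012],
    [0,0,0.02],
    [0,0,0.03],
    [0,0,0.042],
    [0,0,0.055],
    [0,0,0.07],
    [0,0,0.085],
    [0,0,0.1],
    [0,0,0.115],
    [0,0,0.125],
    [0,0,0.13],
    [0,0,0.13]
  ],
  "rot": [
    [0,0,0],
    [0,0,0],
    [0,0,0],
    [0,0,0],
    [0,0,0],
    [0,0,0],
    [0,0,0],
    [0,0,0],
    [0,0,0],
    [0,0,0],
    [0,0,0],
    [0,0,0],
    [0,0,0],
    [0,0,0]
  ]
}}

```text
time: 20.48
ee_pos: [0.5687, 0.0031, 0.1571]
eef_rot: [0.666, 0.746, 0.001, 0.001]
ft_force: [0.3, 0.0, -0.9]
width: 0.0562
grip_force: 20.0
```

Run:
```python
from h import *
im=snap("scene","scene8.png"); find("adapter","scene"); snap("top","top8.png"); find("tray_handle","top"); find("adapter","top")
cv2.imwrite("pics/c8.png",cv2.resize(im[160:300,180:360,::-1],None,fx=4,fy=4))
# mat corners from first top picture
t=cv2.imread("pics/top0.png"); m=(t.max(2)<28).astype("uint8"); m[:,:340]=0;m[:,460:]=0;m[:210]=0;m[320:]=0
c=max(cv2.findContours(m,0,1)[0],key=cv2.contourArea); b=cv2.boxPoints(cv2.minAreaRect(c)); Q=np.array([unp("top",p,.004) for p in b]); print(Q.round(3).tolist(),Q.mean(0))
for i in range(2): d=Q[i+1]-Q[i]; print(np.linalg.norm(d),np.degrees(np.arctan2(d[1],d[0])))
```

```text
scene adapter s 0.65 [ 0.73   0.032 -0.004] [307. 227.]
scene adapter s 0.55 [0.567 0.004 0.148] [262. 217.]
[[0.442, -0.24, 0.004], [0.609, -0.286, 0.004], [0.56, -0.474, 0.004], [0.393, -0.426, 0.004]] [ 0.50087498 -0.3565962   0.004     ]
0.17280159298230374 -15.45602148220186
0.19419155625285633 -104.69759237121669
```

View pics/c8.png

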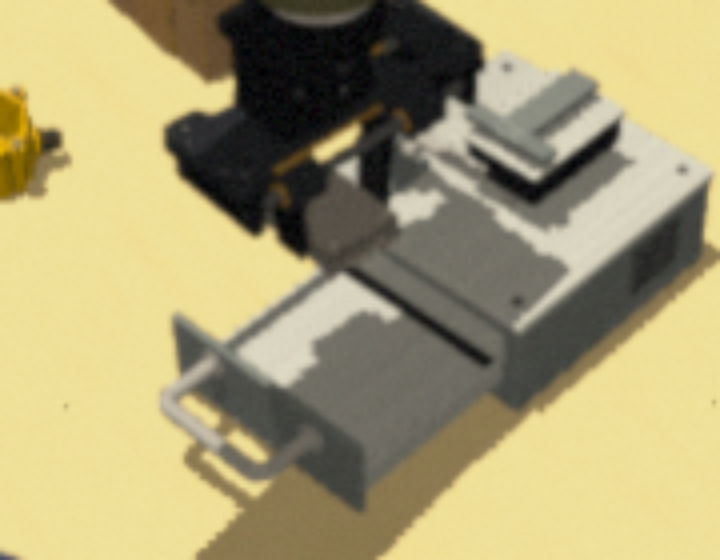

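The adapter is held level at crop (350,220), and the tray stayed out. The mat's centre is (0.501, -0.356) with yaw about -15°. I'll carry the adapter there.

Request:
{"op": "arm_command", "data": {
  "xyz": [
    [-0.002,-0.01,0],
    [-0.005,-0.028,0],
    [-0.009,-0.05,0],
    [-0.014,-0.075,0],
    [-0.019,-0.1,0],
    [-0.024,-0.125,0],
    [-0.028,-0.15,0],
    [-0.033,-0.175,0],
    [-0.038,-0.2,0],
    [-0.042,-0.225,0],
    [-0.047,-0.25,0],
    [-0.052,-0.275,0],
    [-0.056,-0.298,0],
    [-0.06,-0.32,0],
    [-0.063,-0.338,0],
    [-0.066,-0.35,0],
    [-0.067,-0.357,0],
    [-0.0675,-0.359,0],
    [-0.0675,-0.359,0]
  ],
  "rot": [
    [0,0,-0.01],
    [0,0,-0.03],
    [0,0,-0.05],
    [0,0,-0.08],
    [0,0,-0.11],
    [0,0,-0.14],
    [0,0,-0.17],
    [0,0,-0.2],
    [0,0,-0.23],
    [0,0,-0.26],
    [0,0,-0.29],
    [0,0,-0.31],
    [0,0,-0.33],
    [0,0,-0.35],
    [0,0,-0.37],
    [0,0,-0.38],
    [0,0,-0.385],
    [0,0,-0.385],
    [0,0,-0.385]
  ]
}}

```text
time: 22.32
ee_pos: [0.5009, -0.3555, 0.1555]
eef_rot: [0.796, 0.605, 0.0, -0.0]
ft_force: [0.3, -0.3, -1.7]
width: 0.0554
grip_force: 20.0
```

Request:
{"op": "arm_command", "data": {
  "xyz": [
    [0,0,-0.01],
    [0,0,-0.025],
    [0,0,-0.04],
    [0,0,-0.055],
    [0,0,-0.07],
    [0,0,-0.085],
    [0,0,-0.1],
    [0,0,-0.113],
    [0,0,-0.122],
    [0,0,-0.128],
    [0,0,-0.132],
    [0,0,-0.132],
    [0,0,-0.132]
  ],
  "rot": [
    [0,0,0],
    [0,0,0],
    [0,0,0],
    [0,0,0],
    [0,0,0],
    [0,0,0],
    [0,0,0],
    [0,0,0],
    [0,0,0],
    [0,0,0],
    [0,0,0],
    [0,0,0],
    [0,0,0]
  ]
}}

```text
time: 23.4
ee_pos: [0.5009, -0.356, 0.024]
eef_rot: [0.796, 0.605, 0.0, 0.0]
ft_force: [-0.4, -0.4, 0.4]
width: 0.0558
grip_force: 20.0
```

Run:
```python
from h import *
s=r.read_state();print(s["ee_pos"],s["ft_force"],s["width"])
for c in("scene","top"):
    im=snap(c,c+"9.png"); find("adapter",c); find("mat",c)
```

```text
[ 0.50093038 -0.35601943  0.02397351] [-0.40681922 -0.35048324  0.44331148] 0.05583902155015183
scene adapter s 0.82 [ 0.503 -0.354  0.014] [330. 361.]
scene mat s 0.91 [ 0.499 -0.36  -0.003] [330. 368.]
top adapter s 0.6 [ 0.5   -0.358  0.02 ] [403. 265.]
top mat s 0.74 [ 0.724  0.25  -0.   ] [183. 178.]
top mat s 0.71 [ 0.498 -0.354 -0.001] [400. 266.]
```

Centred. Lower in small steps to contact, at an expected TCP height of about 0.0097.

Request:
{"op": "arm_command", "data": {
  "xyz": [
    [0,0,-0.004],
    [0,0,-0.007],
    [0,0,-0.009],
    [0,0,-0.011],
    [0,0,-0.0125],
    [0,0,-0.0125],
    [0,0,-0.0125]
  ],
  "rot": [
    [0,0,0],
    [0,0,0],
    [0,0,0],
    [0,0,0],
    [0,0,0],
    [0,0,0],
    [0,0,0]
  ]
}}

```text
time: 24.28
ee_pos: [0.5006, -0.3559, 0.0109]
eef_rot: [0.796, 0.605, 0.0, -0.0]
ft_force: [-0.6, 0.1, -0.7]
width: 0.0559
grip_force: 20.0
```

Request:
{"op": "arm_command", "data": {
  "xyz": [
    [0,0,-0.001],
    [0,0,-0.002],
    [0,0,-0.002],
    [0,0,-0.002]
  ],
  "rot": [
    [0,0,0],
    [0,0,0],
    [0,0,0],
    [0,0,0]
  ]
}}

```text
time: 24.62
ee_pos: [0.5008, -0.3561, 0.0097]
eef_rot: [0.796, 0.605, 0.0, 0.0]
ft_force: [-1.4, 0.4, 6.2]
width: 0.0557
grip_force: 20.0
```

Contact at 6 N. Release and rise.

Request:
{"op": "arm_command", "data": {
  "xyz": [
    [0,0,0],
    [0,0,0],
    [0,0,0],
    [0,0,0],
    [0,0,0],
    [0,0,0.005],
    [0,0,0.02],
    [0,0,0.045],
    [0,0,0.08],
    [0,0,0.12],
    [0,0,0.16],
    [0,0,0.19],
    [-0.03,-0.03,0.2],
    [-0.06,-0.06,0.2],
    [-0.1,-0.1,0.2],
    [-0.13,-0.13,0.2],
    [-0.15,-0.15,0.2],
    [-0.15,-0.15,0.2],
    [-0.15,-0.15,0.2]
  ],
  "rot": [
    [0,0,0],
    [0,0,0],
    [0,0,0],
    [0,0,0],
    [0,0,0],
    [0,0,0],
    [0,0,0],
    [0,0,0],
    [0,0,0],
    [0,0,0],
    [0,0,0],
    [0,0,0],
    [0,0,0],
    [0,0,0],
    [0,0,0],
    [0,0,0],
    [0,0,0],
    [0,0,0],
    [0,0,0]
  ],
  "grip": 0.85
}}

```text
time: 26.2
ee_pos: [0.3471, -0.5087, 0.2092]
eef_rot: [0.798, 0.602, -0.001, 0.0]
ft_force: [0.7, -0.2, -0.7]
width: 0.0739
grip_force: 0.0
```

Run:
```python
from h import *
for c in("scene","top"):
    im=snap(c,c+"10.png")
    for l in "adapter mat tray_handle lever_grip lever_pivot housing flux_bottle screw_jar".split(): find(l,c)
cv2.imwrite("pics/c10.png",cv2.resize(im[110:330,120:460,::-1],None,fx=2.3,fy=2.3))
```

```text
scene lever_grip s 0.59 [0.661 0.085 0.202] [274. 170.]
scene lever_pivot s 0.63 [0.663 0.083 0.124] [276. 192.]
scene housing s 0.68 [ 0.472  0.347 -0.   ] [174. 202.]
scene flux_bottle s 0.75 [ 0.72   0.254 -0.003] [260. 186.]
scene screw_jar s 0.58 [ 0.731 -0.256 -0.003] [375. 291.]
top adapter s 0.91 [ 0.498 -0.358  0.008] [403. 266.]
top mat s 0.93 [ 0.497 -0.356  0.003] [401. 266.]
top mat s 0.53 [ 0.475  0.343 -0.002] [146. 267.]
top tray_handle s 0.71 [ 0.452 -0.026  0.06 ] [280. 281.]
top lever_grip s 0.65 [0.658 0.081 0.209] [237. 195.]
top lever_pivot s 0.93 [0.66  0.079 0.123] [241. 198.]
top housing s 0.98 [ 0.473  0.348 -0.003] [144. 267.]
top flux_bottle s 0.74 [0.72  0.25  0.001] [183. 179.]
top screw_jar s 0.83 [ 0.732 -0.263  0.004] [369. 180.]
```

View pics/c10.png

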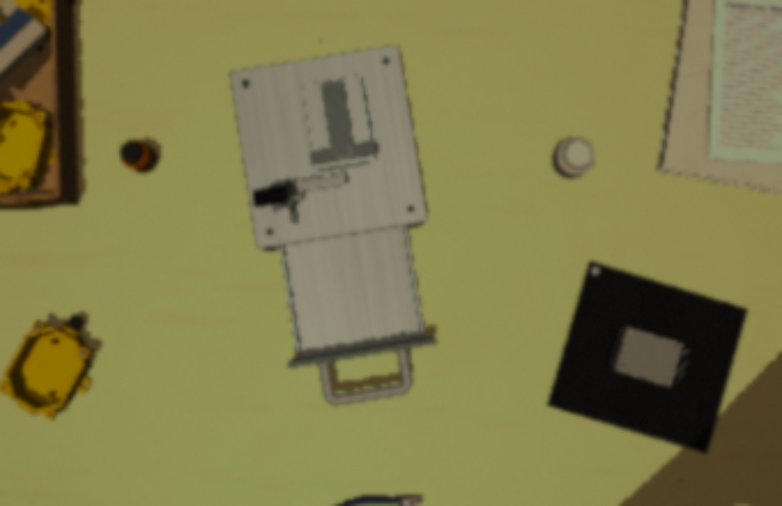

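The adapter lies flat in the middle of the mat, at crop (650,357). The lever is up, the tray is out, and the housing, bottle and jar have not moved.

```bash
python3 -c "from bench import r; print(r.close_job())"
```

```text
the job is handed in; nothing more can be done
None
```

The job is done and handed in at about 26 s: I raised the lever fully, pulled the tray out to its stop and laid the adapter flat, same way up, in the middle of the mat, leaving the housing, bottle and jar where they stood.

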